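# Roll a pipe stub into the V-bar of a tacking jig and push it home to the stop

### The job

Roll the pipe stub by its side across the jig plate until it drops into the V, then push it endways along the V until its end is home against the tall end stop, ready for tacking. Only push it from outside with the fingers: never take it between them or lift it. Leave everything else where it lies.

Things in the scene. Friction and masses are not known exactly. Their poses are not given: they have to be found in the camera images.
- stub: the pipe stub: plain dark steel pipe, 42.4 mm outside diameter, 150 mm long, about 0.5 kg, lying on its side on the jig plate on the robot's side of the V-bar; it rolls freely. Origin at its centre (mid-length, on its axis); its own y is the pipe's axis; x and z turn with it as it rolls
- v_mid (a point): point on the centre line of the jig's 90-degree V, half-way along it, level with the top of the plate (30 mm above the bench). y runs along the V; x points level across the V, away from the roll-on plate and roughly away from the robot; z up. V: mouth 44 mm wide (x -22 to +22 mm), 22 mm deep, 250 mm long (y -125 to +125 mm). A stub lying in the V has its axis 8 mm above this point
- jig: the fixed steel jig: a thick flat roll-on plate with the V-bar along its far edge. Origin: at bench height below the V's middle, axes as the V's. The plate, 30 mm thick and level with the V-bar's edges, runs from x -250 mm to the V and from y -180 to +180 mm; it lies level. An end plate closes each end of the V (y +-125 mm)
- end_stop: the tall end stop: upright dark steel plate, 64 mm wide, 10 mm thick (along y), 62 mm high, fixed across one end of the V (either end); it stands 32 mm above the roll-on plate. At the V's other end nothing stands up above the plate. Origin: centre of its underside, at bench height; axes as the V's; the face that the stub meets is 5 mm from the origin along y, towards the V's middle
- nut: loose hexagon nut, 33 mm across, 16 mm high; lies on the plate near one side edge. Origin: centre of its underside. Leave alone
- offcut: short offcut of the same pipe standing upright on the plate near the other side edge, 42 mm diameter, 50 mm high. Origin: centre of its underside. Leave alone
- bracket: welded clevis bracket with pin holes, about 155 mm long (along its x), 85 mm wide, 75 mm high, on the bench left of the plate. Origin: underside, about its middle. Leave alone
- grinder: angle grinder lying disc-up on the bench right of the plate; its barrel (64 mm diameter) runs 250 mm to its own -x from the origin, side handle 134 mm to its own -y, 115 mm disc facing up over the origin, 85 mm high. Origin: under the gear head, at bench height. Leave alone
- wire_brush: wooden wire brush lying bristles up, 255 mm long (along its x), 30 mm wide, 37 mm high, on the bench beyond the V-bar. Origin: underside, mid-length. Leave alone
- magnet_square: triangular magnetic welding square, legs 100 mm, 18 mm high, lying on the bench beyond the V-bar. Origin: underside, about its middle. Leave alone

How it is judged:
By the outcome, as a careful person would: the job done as asked, in the order asked, and still so for the second after the job is handed in, with the robot touching nothing.
It also fails if it takes over 48 s, if anything falls off the work surface, if the arm or the gripper's body presses on something with over 40 N, if the wrist force passes 120 N, or if a joint passes its speed limit or range.

### The arm

A 6-joint arm with a two-finger parallel gripper is mounted at the origin on the work surface. World frame = base frame: x ahead of the robot, y to its left, z up, the work surface at z = 0. Lengths are in m, angles in rad, forces in N, time in s.
With the tool pointing down it reaches from about 0.25 to 0.8 m from the base axis. Payload 3.9 kg.
Tool frame: the origin (TCP) lies between the finger pads; the fingertips stand 17 mm ahead of it and the grasp point (between the pads) lies 2 mm behind it (finger_overhang is the distance from the TCP to the fingertips, in m); z points along the fingers, y is the direction in which the jaws open and shut (so a half turn about z gives the same grasp; the last joint's range is limited). The gripper opens to 85 mm and grips with 20 to 120 N. Pads are 22 mm wide; open, the fingers measure 114 mm over their backs; the gripper's body (76 mm by 85 mm) begins 54 mm behind the grasp point. The pads swing forward as they close: fully open they stand 13 mm farther back than shut.
Start: joints at [1.268, 0.26, -0.138, 1.173, 0, 1.571], TCP at [0.157, 0.501, 0.248] pointing down, gripper open.
Joint ranges: [-2.78, 2.78], [-0.83, 1.72], [-1.28, 1.37], [-1.9, 2.12], [-1.57, 1.48], [-3.14, 3.14]. Speed limits (rad/s): [2.57, 2.57, 3.14, 3.14, 3.14, 3.14].

### API

Orientations are given as [roll, pitch, yaw] about the fixed x, y, z axes, in that order (R = Rz(yaw) Ry(pitch) Rx(roll)).
In Python, from bench import * gives the robot as it stands.
- The arm moves only by the tool carry_out, never from a script. Its argument "plan" is text: rows parted by semicolons, each of 5 numbers parted by spaces: the finger opening in cm, from 0 to 8.54, then the shift along the world's x, y, z in cm, then the turn about the world's z in rad. A call has 1 to 10 rows; each row is the pose to reach, as a shift and turn from the pose commanded when the call began; what a row does not reach only later rows make up. A row lasts 1/12 s, in which the tool goes at most 41.7 mm and 7.16 degrees, less where a joint would pass 70% of its speed; a pose out of reach is approached as far as the arm can. A call with a gripper value outside its range is refused whole. The fingers move at their own pace and stop on an object; the grip force is fixed at half the most. Time passes only in rows, so rows that repeat a pose let the fingers close. It gives the time, the measured TCP pose, the force and the opening at its end, in the units of the state.
- state(): the state, without advancing time (a new reading comes with each control period).
- read_camera(name): name is "scene" or "top" or "wrist"; returns (picture, depth): 384x512x3 uint8, red, green, blue; 384x512 float32, m along the optical axis (not along the pixel's ray), 0 where there is no reading.
- camera_params(name): a dict with "vfov" (degrees; the focal length in pixels is half the picture's height over the tangent of half this angle, whatever the lens; pixels are square), "cx", "cy" (the principal point, pixels), "rvec" (rotation vector, rad) and "tvec" (3), from world to camera coordinates, as OpenCV has them. Camera axes: x right, y down, z forward; pixel columns grow to the right and rows downward; lengths in m; the calibration is good to about 2 mm. The wrist camera is an equidistant fisheye: a pixel r from the principal point sees the ray r / f radians off the axis. A picture is of the moment at which its call begins: read the wrist's pose just before it. camera_params takes no time and is no camera call; for the wrist camera it gives the pose at the moment of the call.
- hand_in(): hands the job in, once; it reports no verdict.
Trained networks look in the newest picture that a camera, given by its name, has taken for a name from the list of things; names that differ only in an ending like _2 or _b are one class to them, and where a whole thing is asked for, a point or a joint stands for the part that bears it (a point fixed in the world has none). Each returns a list of dicts, best first, with "confidence" (0 to 1); they miss things now and then, are a little off and sometimes report something else, mostly with a low value. They report only what shows in the picture. A call takes as long as a camera call.
- cut_out(name, camera): "mask" (384x512 bool, what is visible of it) and "bbox" ([left, top, right, bottom] in pixels, round what is visible of it).
- pinpoint(name, camera): "position" ([column, row] in pixels: a listed point, or the origin of a listed thing).
The state is a dict: "clock": time; "joints": joint angles; "dq": joint speeds; "tau": joint torques, N m; "position": TCP position; "ee_rot": TCP orientation; "contact_force": force on the tool from outside, world axes, zero at the start; "torque": the same for the moment, N m; "width": opening from 0.0 (shut) to 1.0 (fully open).
Only numpy, scipy, OpenCV 4.12 (cv2) and the standard library are available. Lean on these libraries where they do the work, as an engineer would, in place of code of your own. Each camera call takes 0.05 s, during which the arm holds its last target.

## Working session

There is one attempt and no reset: what is moved stays moved. The work goes in short steps, Python scripts to look and compute and a tool call to move; the robot and the scene stay as the last step left them, time stands still between calls to the robot, and variables do not carry over. Pictures are saved under pics/ and viewed, and the job is handed in when it is done.

Besides the shell and the picture viewer there is one more tool, called by a JSON object that holds its "name" and its "arguments". carry_out: Moves the arm, as the interface text tells. Its arguments: {"type":"object","properties":{"plan":{"type":"string"}},"required":["plan"]}

```bash
ls; mkdir -p pics
python3 - <<'E'
from bench import *
import cv2
print(state())
for n in ["scene","top"]:
    p,d=read_camera(n); cv2.imwrite(f"pics/{n}0.png",p[:,:,::-1]); print(n,camera_params(n))
E
```

```text
pics
{'clock': 0.0, 'joints': array([ 1.26802627e+00,  2.60705473e-01, -1.39399174e-01,  1.17270552e+00,
        1.69817355e-05,  1.57076530e+00]), 'dq': array([-0.00023591,  0.00112552,  0.00124563, -0.00147572, -0.00092894,
        0.00068532]), 'tau': array([-7.83577962e-04, -4.05678391e+01,  2.53922135e+01,  1.89357949e-02,
        5.02537216e-05,  1.94287381e-06]), 'position': array([0.15633383, 0.50048734, 0.24744224]), 'ee_rot': array([-3.13957881e+00, -1.70441806e-05,  2.83885359e+00]), 'contact_force': array([ 0.18658754, -0.1435851 ,  0.16888146]), 'torque': array([ 0.00966504, -0.0198063 , -0.02057019]), 'width': 0.9965347482083555}
scene {'vfov': 54.529018701828655, 'cx': 257.75733128662114, 'cy': 190.10503689119, 'rvec': array([ 2.1989016 ,  0.86243344, -0.35699278]), 'tvec': array([-0.44487157, -0.22262593,  1.08704315])}
top {'vfov': 43.24238072046671, 'cx': 262.3338022269216, 'cy': 192.75702290419846, 'rvec': array([ 2.15703009, -2.13244564,  0.1415245 ]), 'tvec': array([0.02009166, 0.56887146, 0.99812997])}
```

View pics/scene0.png

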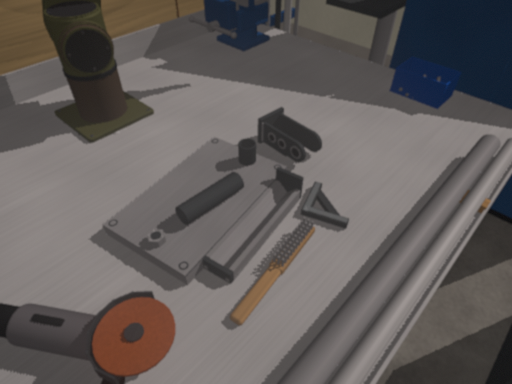

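View pics/top0.png

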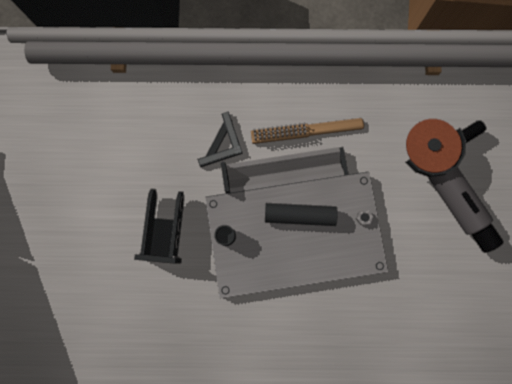

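The scene shows the stub (about 210,198) on the plate and the V beyond it. The tall stop is at (288,182), at the bracket end (+y). The nut is at (155,237) and the offcut at (247,151). In the top view the stub runs (266,213)–(336,216), and the V runs about (226,178)–(345,160).

```bash
cat > h.py <<'E'
from bench import *
import cv2, numpy as np
def K(n):
    c=camera_params(n); f=192/np.tan(np.radians(c['vfov']/2))
    R=cv2.Rodrigues(np.array(c['rvec']))[0]; return f,c['cx'],c['cy'],R,np.array(c['tvec'])
def unproj(n,us,vs,zs):
    f,cx,cy,R,t=K(n)
    P=np.stack([(us-cx)/f*zs,(vs-cy)/f*zs,zs],-1); return (P-t)@R
def onplane(n,u,v,z):
    f,cx,cy,R,t=K(n); d=R.T@np.array([(u-cx)/f,(v-cy)/f,1]); o=-R.T@t
    return o+d*(z-o[2])/d[2]
def proj(n,P):
    f,cx,cy,R,t=K(n); q=R@np.array(P)+t; return np.array([q[0]/q[2]*f+cx,q[1]/q[2]*f+cy])
def tri(obs):
    A=np.zeros((3,3));b=np.zeros(3)
    for n,u,v in obs:
        f,cx,cy,R,t=K(n); d=R.T@np.array([(u-cx)/f,(v-cy)/f,1]); d/=np.linalg.norm(d); o=-R.T@t
        M=np.eye(3)-np.outer(d,d);A+=M;b+=M@o
    return np.linalg.solve(A,b)
def cloud(n,mask,d):
    m=mask&(d>0); v,u=np.nonzero(m); return unproj(n,u.astype(float),v.astype(float),d[m])
E
python3 - <<'E'
from h import *
np.set_printoptions(precision=4,suppress=True)
pp={}
for n in ["scene","top"]:
    p,d=read_camera(n)
    for nm in ["stub","v_mid","end_stop","jig","nut","offcut"]:
        r=pinpoint(nm,n)
        for x in r[:1]: print(n,nm,x['position'],round(x['confidence'],2)); pp[n,nm]=x['position']
    for nm in ["stub","jig","end_stop","offcut","nut"]:
        r=cut_out(nm,n)
        if not r: print("none",nm);continue
        C=cloud(n,r[0]['mask'],d); 
        print(n,nm,r[0]['bbox'],r[0]['confidence'],len(C),np.percentile(C,[1,50,99],axis=0).tolist())
        np.save(f"c_{n}_{nm}.npy",C); np.save(f"m_{n}_{nm}.npy",r[0]['mask'])
    np.save(f"d_{n}.npy",d)
for nm in ["stub","v_mid","end_stop","jig","nut","offcut"]:
    try: print(nm,tri([(n,*pp[n,nm]) for n in ["scene","top"]]))
    except KeyError: pass
print(state()['clock'])
E
```

```text
scene stub [208.0, 202.3] 0.7
scene v_mid [258.1, 223.2] 0.94
scene end_stop [286.6, 191.3] 0.74
scene jig [259.4, 227.1] 0.82
scene nut [159.8, 242.1] 0.78
scene offcut [248.0, 162.4] 0.62
scene stub [174.8, 176.3, 242.3, 227.4] 0.72 1523 [[0.5001419826579472, -0.13027600622264435, 0.030096195685937084], [0.5333330715565462, -0.06835463593818628, 0.06657904600604447], [0.5449069326249338, 0.016572602888745562, 0.073875561376752]]
scene jig [106.1, 137.2, 296.6, 285.6] 0.8 14441 [[0.3661585691307593, -0.23413366700677465, 0.0022037833699051533], [0.542081329780998, -0.08342127169436561, 0.030197041187650032], [0.6670096921862596, 0.1241843692937793, 0.03282315177123478]]
scene end_stop [274.5, 167.5, 301.4, 190.6] 0.67 438 [[0.5694156247156387, 0.09484673924045596, 0.0053127547792181816], [0.6025427379307082, 0.10153349878564441, 0.04788437432578348], [0.6316255215563361, 0.14818017472989023, 0.06393330299737138]]
scene offcut [238.8, 139.2, 255.5, 164.6] 0.6 445 [[0.4558119409802126, 0.07943613310668539, 0.032587054079178605], [0.4827846933414129, 0.09261869970421403, 0.064697156927
[... 1200 characters left out ...]
964, 0.06540879136863982]]
top offcut [214.8, 225.9, 235.3, 245.0] 0.67 316 [[0.4570437479585433, 0.08302082559523653, 0.05660015357617273], [0.4763798193009252, 0.10282137036389524, 0.061172138325930894], [0.4942945256583895, 0.1217202743126752, 0.08345341451876424]]
top nut [356.1, 207.9, 374.7, 225.0] 0.7 194 [[0.5053157758200884, -0.20606024510313536, 0.02958621812170572], [0.5203861057803116, -0.18895335526821577, 0.04646893854135939], [0.5370095953139168, -0.1745707611044417, 0.05031492857314945]]
stub [ 0.5238 -0.0563  0.0399]
v_mid [ 0.6253 -0.0233  0.0242]
end_stop [ 0.5912  0.109  -0.0017]
jig [ 0.625  -0.0203  0.0092]
nut [ 0.5246 -0.1923  0.0322]
offcut [0.4768 0.1052 0.0229]
1.3
```

```bash
python3 - <<'E'
from h import *
from scipy.optimize import least_squares
np.set_printoptions(precision=4,suppress=True)
v,u=np.mgrid[0:384,0:512].astype(float)
for n in ["top","scene"]:
    d=np.load(f"d_{n}.npy"); W=unproj(n,u,v,d)
    # stub cylinder fit r=.0212
    C=np.load(f"c_{n}_stub.npy"); C=C[C[:,2]>.045]
    def res(p):
        a=np.array([np.sin(p[3]),np.cos(p[3]),0]); q=C-np.array([p[0],0,p[1]])
        q=q-np.array([0,p[2],0]); q=q-np.outer(q@a,a); return np.linalg.norm(q,axis=1)-.0212
    f=least_squares(lambda p:res([p[0],p[1],-.055,p[2]]),[.522,.051,0],loss='soft_l1',f_scale=.002)
    a=np.array([np.sin(f.x[2]),np.cos(f.x[2])]); s=(C[:,:2]-[f.x[0],-.055])@a
    lo,hi=np.percentile(s,[.5,99.5]); c=np.array([f.x[0],-.055])+a*(lo+hi)/2
    print(n,"stub axis pt",f.x,"len",hi-lo,"centre",c)
    m=np.load(f"m_{n}_jig.npy")
    pl=W[m&(abs(W[...,2]-.03)<.004)]
    r=cv2.minAreaRect((pl[:,:2]*1000).astype(np.float32)); print(r, np.median(pl[:,2]))
    # V bottom: points below 0.022 within region
    reg=(W[...,0]>.55)&(W[...,0]<.68)&(W[...,1]>-.16)&(W[...,1]<.12)&(W[...,2]>.008)&(W[...,2]<.022)&(d>0)
    V=W[reg]; print(len(V)); l=cv2.fitLine((V[:,:2]*1000).astype(np.float32),cv2.DIST_HUBER,0,.01,.01).ravel(); print("V",l)
E
python3 - <<'E'
import cv2
p=cv2.imread('pics/top0.png')[130:310,190:400]; cv2.imwrite('pics/top0z.png',cv2.resize(p,None,fx=3.3,fy=3.3,interpolation=cv2.INTER_CUBIC))
E
```

```text
top stub axis pt [0.5231 0.051  0.0353] len 0.14869430955315072 centre [ 0.5232 -0.0541]
((515.099365234375, -39.51483154296875), (282.57012939453125, 360.3497009277344), 9.49561595916748) 0.03001344403977247
1525
V [  0.1222  -0.9925 625.7978 -16.6263]
scene stub axis pt [0.5217 0.0515 0.0352] len 0.14808701917743394 centre [ 0.5216 -0.0564]
((513.52001953125, -41.099029541015625), (283.8216857910156, 361.420654296875), 9.552248001098633) 0.030518547056366783
1784
V [  0.1259  -0.992  624.613  -43.8783]
```

View pics/top0z.png

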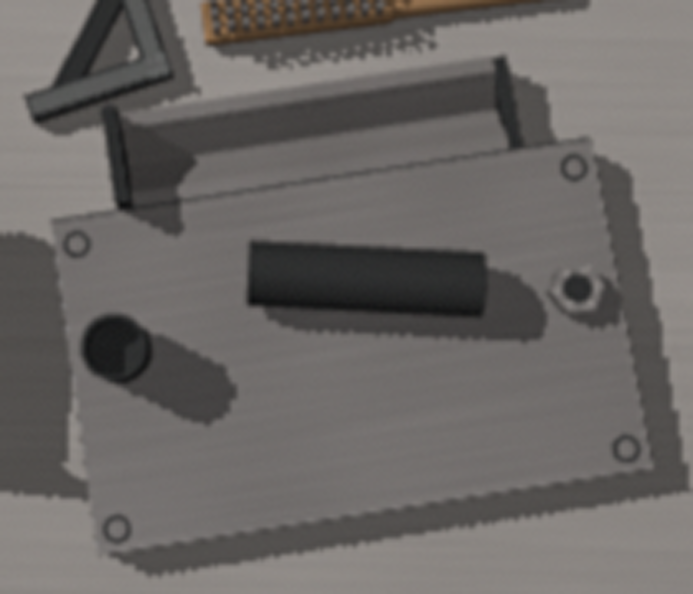

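{"name": "carry_out", "arguments": {"plan": "8.5 1.24 -2.37 0 -0.111;8.5 2.48 -4.74 0 -0.222;8.5 3.72 -7.11 0 -0.333;8.5 4.96 -9.48 0 -0.444;8.5 6.2 -11.85 0 -0.555;8.5 7.44 -14.22 0 -0.666;8.5 8.68 -16.59 0 -0.777;8.5 9.92 -18.96 0 -0.888;8.5 11.16 -21.33 0 -0.999;8.5 12.4 -23.7 0 -1.11"}}

```text
clock: 2.13
position: [0.2809, 0.263, 0.2485]
ee_rot: [3.141, -0.0, 1.724]
contact_force: [1.8, 0.4, -0.3]
width: 0.997
```

{"name": "carry_out", "arguments": {"plan": "8.5 1.24 -2.37 0 -0.111;8.5 2.48 -4.74 0 -0.222;8.5 3.72 -7.11 0 -0.333;8.5 4.96 -9.48 0 -0.444;8.5 6.2 -11.85 0 -0.555;8.5 7.44 -14.22 0 -0.666;8.5 8.68 -16.59 0 -0.777;8.5 9.92 -18.96 0 -0.888;8.5 11.16 -21.33 0 -0.999;8.5 12.4 -23.7 0 -1.11"}}

```text
clock: 2.97
position: [0.405, 0.0258, 0.2485]
ee_rot: [3.141, -0.001, 0.613]
contact_force: [0.8, 0.6, 0.6]
width: 0.993
```

{"name": "carry_out", "arguments": {"plan": "8.5 1.24 -2.37 0 -0.111;8.5 2.48 -4.74 0 -0.222;8.5 3.72 -7.11 0 -0.333;8.5 4.9 -9.4 0 -0.453;8.5 4.9 -9.4 0 -0.453;8.5 4.9 -9.4 0 -0.453"}}

```text
clock: 3.47
position: [0.4539, -0.0678, 0.2482]
ee_rot: [-3.141, 0.0, 0.164]
contact_force: [-0.5, -0.3, -0.2]
width: 0.997
```

Now down to z ≈ 0.052, then a look.

{"name": "carry_out", "arguments": {"plan": "8.5 0 0 -3 0;8.5 0 0 -6 0;8.5 0 0 -9 0;8.5 0 0 -12 0;8.5 0 0 -15 0;8.5 0 0 -17 0;8.5 0 0 -18.5 0;8.5 0 0 -19.3 0;8.5 0 0 -19.6 0;8.5 0 0 -19.6 0"}}

```text
clock: 4.3
position: [0.4532, -0.0663, 0.0522]
ee_rot: [-3.141, 0.001, 0.167]
contact_force: [-0.3, -0.1, -0.7]
width: 0.997
```

Run:
```python
from h import *
p,d=read_camera("scene"); q,_=read_camera("wrist")
z=cv2.resize(p[110:310,90:340],None,fx=1.9,fy=1.9)
cv2.imwrite("pics/s1.png",np.hstack([z,q[:380,:512][:, 100:412]])[:,:,::-1]); print(state()['position'],state()['contact_force'])
```

```text
[ 0.45428977 -0.0667158   0.05320367] [ 0.70248858 -0.1448326   0.39829189]
```

View pics/s1.png

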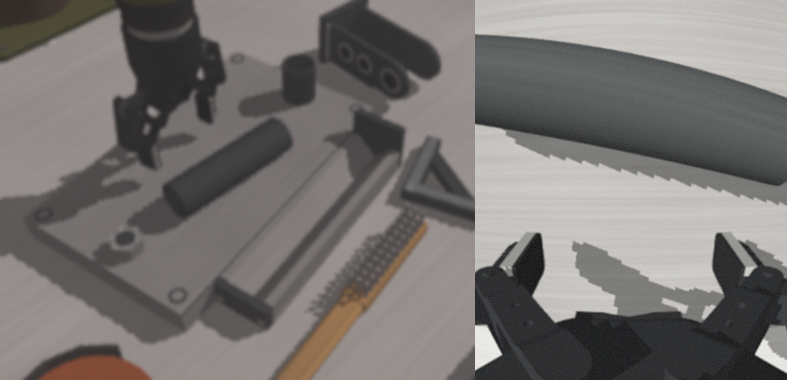

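Run:
```python
from h import *
for z in [.03,.036,.045,.05,.055]:
  for o in (-.05,.05): print(z,o,(proj("scene",[.4543-.165*o,-.0667+.986*o,z])-[90,110])*1.9)
```

```text
0.03 -0.05 [152.86874701 182.00451615]
0.03 0.05 [210.85450342 131.41402077]
0.036 -0.05 [152.03062607 178.20738039]
0.036 0.05 [210.36477091 127.64228831]
0.045 -0.05 [150.75650754 172.4349425 ]
0.045 0.05 [209.62100061 121.914054  ]
0.05 -0.05 [150.03972323 169.18752649]
0.05 0.05 [209.20295978 118.69446349]
0.055 -0.05 [149.31644275 165.91067937]
0.055 0.05 [208.78141024 115.44785014]
```

The fingertips sit at about z 0.046, because the open pads are retracted. I'll lower 10 mm so contact comes below the pipe's axis height, then push slowly along the jig x direction (0.986, 0.165).

{"name": "carry_out", "arguments": {"plan": "8.5 0 0 -0.5 0;8.5 0 0 -1.0 0;8.5 0.4 0.07 -1.0 0;8.5 0.8 0.13 -1.0 0;8.5 1.2 0.2 -1.0 0;8.5 1.5 0.25 -1.0 0;8.5 1.8 0.3 -1.0 0;8.5 2.0 0.33 -1.0 0;8.5 2.2 0.37 -1.0 0;8.5 2.4 0.4 -1.0 0"}}

```text
clock: 5.23
position: [0.4777, -0.0628, 0.0423]
ee_rot: [-3.142, 0.0, 0.166]
contact_force: [0.0, 0.2, 0.1]
width: 0.995
```

{"name": "carry_out", "arguments": {"plan": "8.5 0.2 0.03 0 0;8.5 0.4 0.07 0 0;8.5 0.6 0.1 0 0;8.5 0.8 0.13 0 0;8.5 1.0 0.17 0 0;8.5 1.2 0.2 0 0;8.5 1.4 0.23 0 0;8.5 1.6 0.27 0 0;8.5 1.8 0.3 0 0;8.5 2.0 0.33 0 0"}}

```text
clock: 6.07
position: [0.4977, -0.0596, 0.0423]
ee_rot: [-3.142, 0.0, 0.166]
contact_force: [-0.2, 0.3, 0.6]
width: 0.993
```

```bash
cat > look.py <<'E'
from h import *
import sys
from scipy.optimize import least_squares
np.set_printoptions(precision=4,suppress=True)
tag=sys.argv[1]
im=[]
A=.166;EX=np.array([np.cos(A),np.sin(A)]);EY=np.array([-np.sin(A),np.cos(A)]);VM=np.array([.624,-.021])
for n in ["scene","top"]:
    p,d=read_camera(n); im.append(p)
    r=cut_out("stub",n)
    if not r: print(n,"no stub"); continue
    C=cloud(n,r[0]['mask'],d); C=C[(C[:,2]>.037)&(C[:,2]<.085)]
    def res(q):
        a=np.array([np.sin(q[2]),np.cos(q[2]),0]); w=C-np.array([q[0],-.04,q[1]]); w=w-np.outer(w@a,a); return np.linalg.norm(w,axis=1)-.0212
    f=least_squares(res,[np.median(C[:,0]),.045,-.1],loss='soft_l1',f_scale=.002)
    a=np.array([np.sin(f.x[2]),np.cos(f.x[2])]); s=(C[:,:2]-[f.x[0],-.04])@a
    lo,hi=np.percentile(s,[.5,99.5]); c=np.array([f.x[0],-.04])+a*(lo+hi)/2
    print(n,r[0]['confidence'],"z %.4f len %.3f"%(f.x[1],hi-lo),"centre",c,"jig",(c-VM)@EX,(c-VM)@EY,"yaw-err",-f.x[2]-A,"ends y",((np.array([f.x[0],-.04])+a*hi)-VM)@EY,((np.array([f.x[0],-.04])+a*lo)-VM)@EY)
s=state();print(s['clock'],s['position'],s['ee_rot'],s['contact_force'],"tcp jig",(s['position'][:2]-VM)@EX,(s['position'][:2]-VM)@EY)
z=cv2.resize(im[0][110:310,90:340],None,fx=1.6,fy=1.6);z2=cv2.resize(im[1][120:320,190:402],(339,320))
cv2.imwrite(f"pics/{tag}.png",np.hstack([z,z2])[:,:,::-1])
E
python3 look.py s2
```

```text
scene 0.9 z 0.0516 len 0.148 centre [ 0.5387 -0.0572] jig -0.09014095692290748 -0.021639897900244193 yaw-err -0.19981680159795795 ends y 0.05074208981338733 -0.09402188561387573
top 0.68 z 0.0679 len 0.298 centre [ 0.5845 -0.3756] jig -0.09751296412440016 -0.3432453322472313 yaw-err -1.2776634438424928 ends y -0.3001805462793538 -0.38631011821510886
6.2667 [ 0.4977 -0.0596  0.0423] [-3.1416 -0.0002  0.1659] [-0.2618 -0.0287  0.0199] tcp jig -0.13091091488611592 -0.017171992144993566
```

View pics/s2.png

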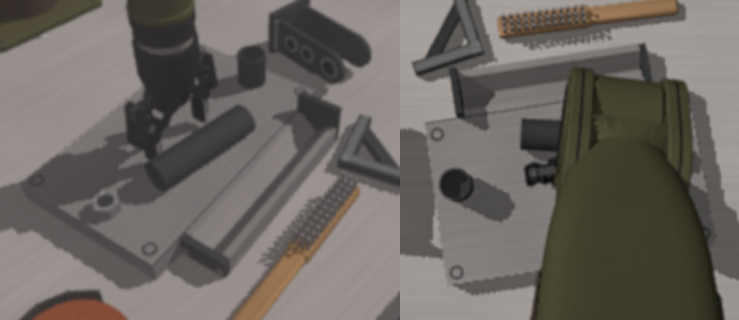

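The stub rolled 15 mm forward but kept its 0.2 rad misalignment. Rolling is too easy for an off-centre push to turn it. The +y end leads and will meet the V's far wall first, and the -y finger can then square it up, so I'll keep rolling.

{"name": "carry_out", "arguments": {"plan": "8.5 0.2 0.03 0 0;8.5 0.4 0.07 0 0;8.5 0.6 0.1 0 0;8.5 0.8 0.13 0 0;8.5 1.0 0.17 0 0;8.5 1.2 0.2 0 0;8.5 1.4 0.23 0 0;8.5 1.6 0.27 0 0;8.5 1.8 0.3 0 0;8.5 2.0 0.33 0 0"}}

```text
clock: 7.1
position: [0.5178, -0.0563, 0.0423]
ee_rot: [3.142, -0.0, 0.166]
contact_force: [-0.0, -0.5, -0.0]
width: 0.99
```

{"name": "carry_out", "arguments": {"plan": "8.5 0.2 0.03 0 0;8.5 0.4 0.07 0 0;8.5 0.6 0.1 0 0;8.5 0.8 0.13 0 0;8.5 1.0 0.17 0 0;8.5 1.2 0.2 0 0;8.5 1.4 0.23 0 0;8.5 1.6 0.27 0 0;8.5 1.8 0.3 0 0;8.5 2.0 0.33 0 0"}}

```text
clock: 7.93
position: [0.5377, -0.053, 0.0423]
ee_rot: [-3.142, 0.0, 0.166]
contact_force: [0.2, -0.1, -1.0]
width: 0.998
```

```bash
python3 look.py s3
```

```text
scene 0.87 z 0.0516 len 0.148 centre [ 0.5784 -0.0585] jig -0.05113791090283266 -0.02944344706543268 yaw-err -0.2006951791614055 ends y 0.04316714240389793 -0.10205403653476329
top 0.53 z 0.0512 len 0.035 centre [0.5842 0.0012] jig -0.03560642728838208 0.028481192486712895 yaw-err -0.2002515350179644 ends y 0.04553018772512076 0.011432197248305019
8.1333 [ 0.5377 -0.053   0.0423] [-3.1416 -0.0002  0.1659] [-0.9042 -0.2919  0.1268] tcp jig -0.09036894796162497 -0.017265771580196074
```

View pics/s3.png

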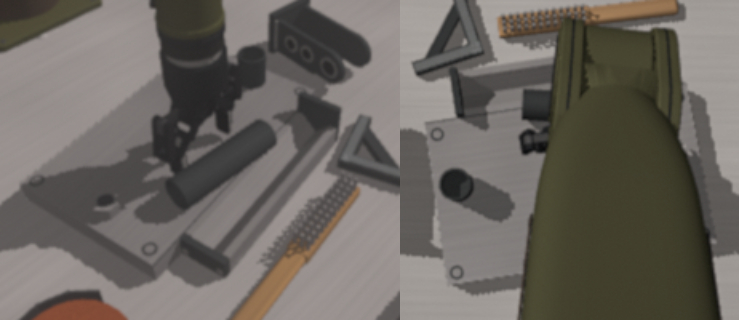

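{"name": "carry_out", "arguments": {"plan": "8.5 0.2 0.03 0 0;8.5 0.4 0.07 0 0;8.5 0.6 0.1 0 0;8.5 0.8 0.13 0 0;8.5 1.0 0.17 0 0;8.5 1.2 0.2 0 0;8.5 1.4 0.23 0 0;8.5 1.6 0.27 0 0;8.5 1.8 0.3 0 0;8.5 2.0 0.33 0 0"}}

```text
clock: 8.97
position: [0.5577, -0.0497, 0.0423]
ee_rot: [-3.142, 0.0, 0.166]
contact_force: [-0.7, 0.4, 0.8]
width: 0.998
```

{"name": "carry_out", "arguments": {"plan": "8.5 0.1 0.02 0 0;8.5 0.2 0.03 0 0;8.5 0.3 0.05 0 0;8.5 0.4 0.07 0 0;8.5 0.5 0.08 0 0;8.5 0.6 0.1 0 0;8.5 0.7 0.12 0 0;8.5 0.8 0.13 0 0;8.5 0.9 0.15 0 0;8.5 1.0 0.17 0 0"}}

```text
clock: 9.8
position: [0.5677, -0.048, 0.0423]
ee_rot: [3.142, -0.0, 0.166]
contact_force: [-0.3, -0.3, 0.3]
width: 0.999
```

```bash
python3 look.py s4
```

```text
scene 0.93 z 0.0383 len 0.148 centre [ 0.6268 -0.0581] jig -0.0034020218620199375 -0.03702016197237896 yaw-err 0.0013823581494567805 ends y 0.03704197160886958 -0.1110822955536275
top 0.58 z 0.0377 len 0.027 centre [0.6178 0.0049] jig -0.001831360618555334 0.026614313024052365 yaw-err -0.002244990270847874 ends y 0.04005553289600095 0.013173093152103752
10.0 [ 0.5675 -0.048   0.0423] [-3.1415  0.0001  0.1658] [-0.2142 -0.6823 -0.4158] tcp jig -0.06014907944889709 -0.017275951167018896
```

View pics/s4.png

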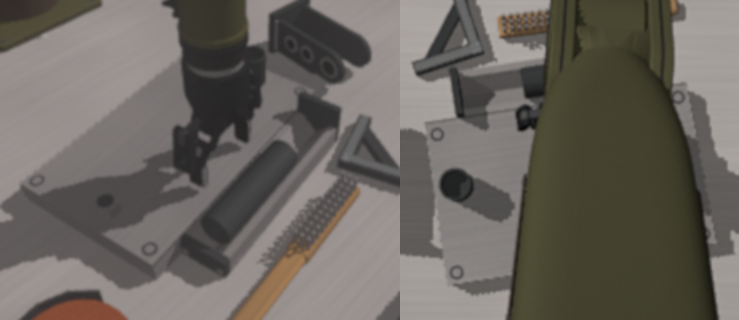

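The stub dropped into the V and squared itself: axis z 0.038, yaw error about 0, ends at jig y -0.111 and +0.037. Now I'll lift, turn a quarter turn and go round to the -y end.

{"name": "carry_out", "arguments": {"plan": "8.5 -0.5 -0.08 1 0;8.5 -0.5 -0.08 3.5 0;6 -0.5 -0.08 6 0;4 0 -0.5 7 -0.1;2.5 0.8 -1.7 7 -0.22;2.5 1.9 -3.2 7 -0.34;2.5 3 -4.8 7 -0.46;2.5 4.1 -6.5 7 -0.58;2.5 5.2 -8.1 7 -0.7;2.5 6.3 -9.7 7 -0.82"}}

```text
clock: 10.83
position: [0.6128, -0.195, 0.1132]
ee_rot: [-3.056, 0.007, -0.347]
contact_force: [0.1, -0.1, -0.1]
width: 0.297
```

{"name": "carry_out", "arguments": {"plan": "2.5 0.5 -0.8 0 -0.12;2.5 1 -1.6 0 -0.24;2.5 1.4 -2.2 0 -0.36;2.5 1.6 -2.4 0 -0.48;2.5 1.6 -2.4 0 -0.6;2.5 1.6 -2.4 0 -0.72;2.5 1.6 -2.4 0 -0.75;2.5 1.6 -2.4 -2 -0.75;2.5 1.6 -2.4 -4 -0.75;2.5 1.6 -2.4 -4.5 -0.75"}}

```text
clock: 11.67
position: [0.5488, -0.3271, 0.0833]
ee_rot: [-2.888, 0.038, -0.656]
contact_force: [0.0, -1.1, -1.2]
width: 0.293
```

```bash
python3 look.py s5
python3 - <<'E'
from h import *
print(state()['width'])
p=state()['position']
E
```

```text
scene 0.6 z 0.0382 len 0.148 centre [ 0.6268 -0.058 ] jig -0.0033973248574071277 -0.03694698808616611 yaw-err 0.00220110723563105 ends y 0.03693533164302228 -0.11082930781535451
top 0.93 z 0.0378 len 0.147 centre [ 0.628  -0.0554] jig -0.001767109558215055 -0.034589976771292275 yaw-err -0.0015759178225409065 ends y 0.038981841177834875 -0.10816179472041942
11.8667 [ 0.5495 -0.3264  0.0838] [-2.8879  0.0388 -0.6545] [-0.6034 -0.8978  1.1514] tcp jig -0.12395963100298735 -0.28888524193924686
0.2926823302447965
```

View pics/s5.png

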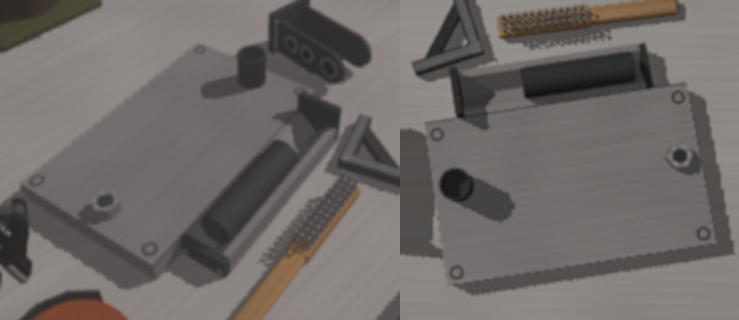

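The arm went off course, to (0.549, -0.326) with a tilt, so some joint must be at its limit. Checking before I move again.

Run:
```python
from h import *
s=state(); print(s['joints'],s['dq'],s['contact_force'],s['torque'],s['tau'])
p,d=read_camera("scene");q,_=read_camera("top")
cv2.imwrite("pics/s6.png",np.hstack([p[::1,:400],q[:,200:512]])[:,:,::-1])
```

```text
[-0.65543544  0.58195696 -0.09357098  0.9343232   0.25369572  3.14058402] [ 1.86587760e-02 -7.71560074e-03  2.38505658e-02  2.47663802e-03
  2.28929243e-04 -8.04235996e-06] [-0.60341419 -0.89775981  1.15144099] [-0.18290334  0.07013335 -0.02122349] [-8.07465613e-01 -5.41193748e+01  2.18132722e+01  4.02661934e-01
  8.72923583e-01 -4.65106993e-07]
```

View pics/s6.png

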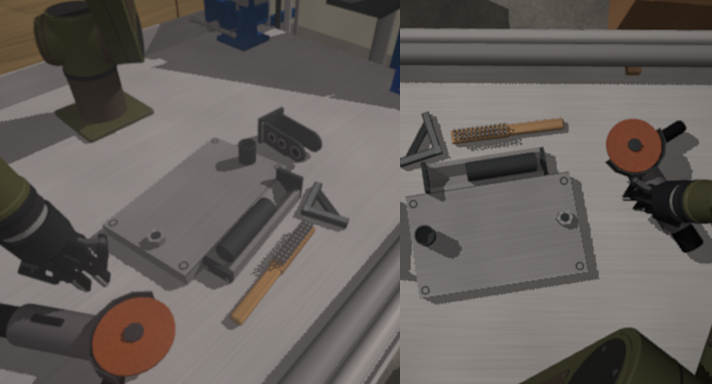

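Joint 6 is at its limit, because yaw = j1 + π − j6, so the turn has to be positive instead. Nothing seems disturbed. First straight up.

{"name": "carry_out", "arguments": {"plan": "2.5 0 0 2 0;2.5 0 0 5 0;2.5 0 0 8 0;2.5 0 0 8 0"}}

```text
clock: 12.3
position: [0.554, -0.3279, 0.1713]
ee_rot: [-2.887, 0.026, -0.652]
contact_force: [1.2, -0.8, 1.2]
width: 0.295
```

{"name": "carry_out", "arguments": {"plan": "2.5 0 0 0 0.1;2.5 0 0 0 0.2;2.5 0 0 0 0.2"}}

```text
clock: 12.55
position: [0.5515, -0.3263, 0.1645]
ee_rot: [-2.888, 0.036, -0.451]
contact_force: [1.5, 0.5, -0.4]
width: 0.291
```

Run:
```python
from h import *
s=state(); print(s['joints'],s['position'],s['ee_rot'],s['contact_force'])
```

```text
[-0.64745899  0.55897188  0.0894025   1.18702162  0.24107209  2.93896453] [ 0.5515309  -0.32625523  0.16450553] [-2.88849234  0.03607503 -0.45063856] [ 1.47371074  0.51424259 -0.39329014]
```

The commanded pose kept the tilt of about 0.25 rad. At yaw 1.737 that tilt lies in the plane across the V, so the pushing face stays square to the V. Going round with a positive turn.

{"name": "carry_out", "arguments": {"plan": "2.5 1 1.6 0 0.12;2.5 2 3.2 0 0.24;2.5 3 4.8 0 0.36;2.5 4 6.4 0 0.48;2.5 5 8 0 0.6;2.5 6 9.6 0 0.72;2.5 7 11.2 0 0.84;2.5 8 12.8 0 0.96;2.5 9 14.4 0 1.08;2.5 9.9 15.8 0 1.2"}}

```text
clock: 13.38
position: [0.65, -0.1669, 0.1638]
ee_rot: [-2.889, 0.038, 0.75]
contact_force: [-0.0, 0.0, 0.1]
width: 0.294
```

{"name": "carry_out", "arguments": {"plan": "2.5 0 0 0 0.12;2.5 0 0 0 0.24;2.5 0 0 0 0.36;2.5 0 0 0 0.48;2.5 0 0 0 0.6;2.5 0 0 0 0.72;2.5 0 0 0 0.84;2.5 0 0 0 0.96;2.5 0 0 0 0.988;2.5 0 0 0 0.988"}}

```text
clock: 14.22
position: [0.6492, -0.1674, 0.1641]
ee_rot: [-2.889, 0.038, 1.733]
contact_force: [0.4, 0.3, 1.1]
width: 0.29
```

```bash
python3 look.py s7
python3 - <<'E'
from h import *
s=state(); print(s['joints'],s['position'],s['ee_rot'],s['contact_force'])
E
```

```text
scene 0.6 z 0.0382 len 0.147 centre [ 0.6267 -0.0579] jig -0.0034001909551407677 -0.03683664095274483 yaw-err 0.002194621299851568 ends y 0.03682646669712419 -0.11049974860261384
top 0.88 z 0.0378 len 0.144 centre [ 0.6276 -0.053 ] jig -0.0017607619568701769 -0.032143007429578686 yaw-err 0.00015195817470850526 ends y 0.03975283591075595 -0.1040388507699133
14.4167 [ 0.649  -0.1688  0.1639] [-2.8885  0.038   1.7318] [ 0.1672  0.2902 -0.5633] tcp jig 0.0002726090311030059 -0.1498691793888226
[-0.19889228  0.73082839  0.40726077  1.47216228 -0.12291541  1.2296715 ] [ 0.64903305 -0.16876397  0.16393254] [-2.88854579  0.03802202  1.73176572] [ 0.16718696  0.29020188 -0.56332004]
```

View pics/s7.png

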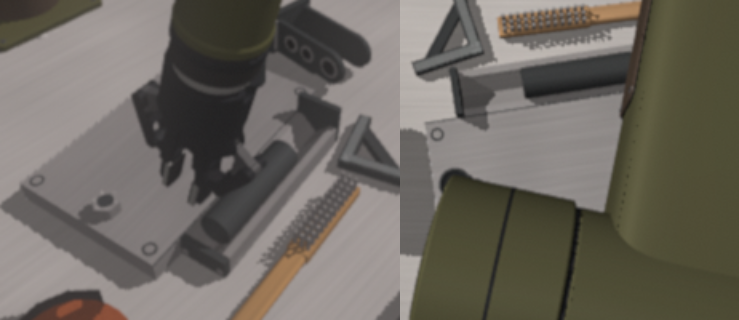

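{"name": "carry_out", "arguments": {"plan": "2.5 0 0 -2 0;2.5 0 0 -4 0;2.5 0 0 -6 0;2.5 0 0 -7.5 0;2.5 0 0 -8.5 0;2.5 0 0 -9.2 0;2.5 0 0 -9.8 0;2.5 0 0 -10.2 0;2.5 0 0 -10.2 0"}}

```text
clock: 15.17
position: [0.6489, -0.1686, 0.0616]
ee_rot: [-2.888, 0.038, 1.734]
contact_force: [0.8, 0.3, 0.6]
width: 0.295
```

```bash
python3 look.py s8
```

```text
scene 0.83 z 0.0384 len 0.147 centre [ 0.6264 -0.0571] jig -0.0035497091446163795 -0.035983027499629346 yaw-err 0.0010652875055764954 ends y 0.037346967684146165 -0.10931302268340486
top 0.68 z 0.0561 len 0.274 centre [ 0.5825 -0.3973] jig -0.10315826561606546 -0.36430749444990795 yaw-err -1.5016742607892355 ends y -0.3548347649437849 -0.373780223956031
15.3667 [ 0.6495 -0.1686  0.0629] [-2.8897  0.0384  1.734 ] [-0.2562  0.0949 -0.9933] tcp jig 0.0008000924371356177 -0.1498006390847328
```

View pics/s8.png

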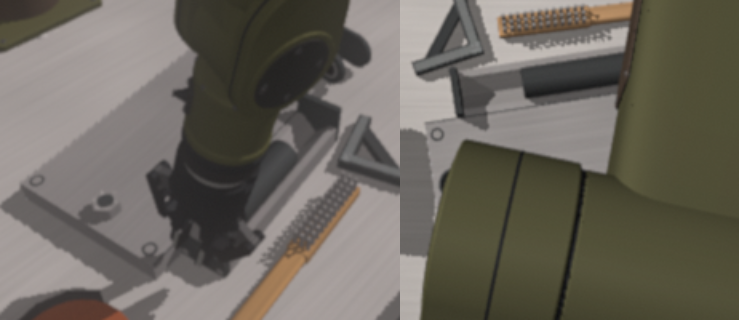

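{"name": "carry_out", "arguments": {"plan": "2.5 0 0 -0.3 0;2.5 0 0 -0.5 0;2.5 -0.07 0.4 -0.5 0;2.5 -0.13 0.8 -0.5 0;2.5 -0.2 1.2 -0.5 0;2.5 -0.27 1.6 -0.5 0;2.5 -0.33 2.0 -0.5 0;2.5 -0.37 2.2 -0.5 0;2.5 -0.4 2.4 -0.5 0;2.5 -0.43 2.6 -0.5 0"}}

```text
clock: 16.2
position: [0.6447, -0.1423, 0.0571]
ee_rot: [-2.888, 0.038, 1.734]
contact_force: [0.1, 0.1, 0.7]
width: 0.293
```

{"name": "carry_out", "arguments": {"plan": "2.5 -0.03 0.2 0 0;2.5 -0.07 0.4 0 0;2.5 -0.1 0.6 0 0;2.5 -0.13 0.8 0 0;2.5 -0.17 1.0 0 0;2.5 -0.2 1.2 0 0;2.5 -0.23 1.4 0 0;2.5 -0.27 1.6 0 0;2.5 -0.3 1.8 0 0;2.5 -0.33 2.0 0 0"}}

```text
clock: 17.03
position: [0.6414, -0.1224, 0.0571]
ee_rot: [-2.888, 0.038, 1.734]
contact_force: [1.2, -4.8, 0.0]
width: 0.288
```

```bash
python3 look.py s9
```

```text
scene 0.97 z 0.0383 len 0.148 centre [ 0.6236 -0.0398] jig -0.003487149491490078 -0.01850111580620602 yaw-err 0.0024019024546771406 ends y 0.055618186002807414 -0.09262041761521943
top 0.91 z 0.0378 len 0.088 centre [ 0.6199 -0.0069] jig -0.0016989416613682141 0.014568277184228302 yaw-err -0.0015867614794654317 ends y 0.05866259638393024 -0.02952604201547366
17.2333 [ 0.6413 -0.122   0.0571] [-2.8884  0.0369  1.7342] [ 0.5964 -2.5053 -0.1191] tcp jig 0.00040569102051576104 -0.10248073859357469
```

View pics/s9.png

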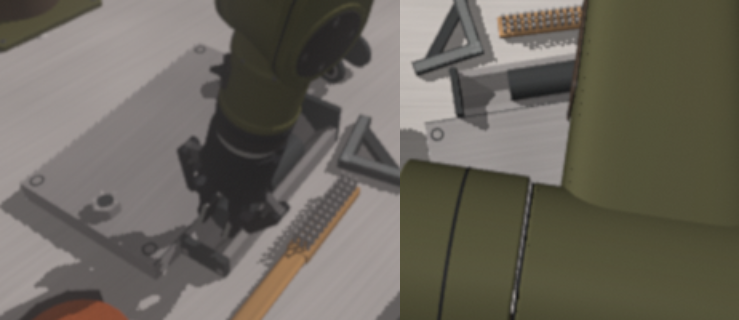

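The stub slides with about 5 N, its +y end is at +0.057, and about 67 mm remain. Pushing on.

{"name": "carry_out", "arguments": {"plan": "2.5 -0.05 0.3 0 0;2.5 -0.1 0.6 0 0;2.5 -0.15 0.9 0 0;2.5 -0.2 1.2 0 0;2.5 -0.25 1.5 0 0;2.5 -0.3 1.8 0 0;2.5 -0.35 2.1 0 0;2.5 -0.4 2.4 0 0;2.5 -0.45 2.7 0 0;2.5 -0.5 3.0 0 0"}}

```text
clock: 18.07
position: [0.6364, -0.0922, 0.057]
ee_rot: [-2.888, 0.038, 1.734]
contact_force: [2.2, -4.6, -0.2]
width: 0.294
```

{"name": "carry_out", "arguments": {"plan": "2.5 -0.05 0.3 0 0;2.5 -0.1 0.6 0 0;2.5 -0.15 0.9 0 0;2.5 -0.2 1.2 0 0;2.5 -0.25 1.5 0 0;2.5 -0.3 1.8 0 0;2.5 -0.35 2.1 0 0;2.5 -0.4 2.4 0 0;2.5 -0.45 2.7 0 0;2.5 -0.47 2.8 0 0"}}

```text
clock: 18.9
position: [0.6316, -0.0639, 0.057]
ee_rot: [-2.888, 0.038, 1.735]
contact_force: [1.5, -5.1, 0.5]
width: 0.294
```

```bash
python3 look.py s10
```

```text
scene 0.79 z 0.0385 len 0.149 centre [0.6138 0.0183] jig -0.003538103869590325 0.040438962484781286 yaw-err 0.003335406459079815 ends y 0.11498015885877126 -0.034102233889208675
top 0.64 z 0.0378 len 0.059 centre [0.6078 0.0658] jig -0.0016506978448079005 0.08828940771509693 yaw-err -0.006682173828835847 ends y 0.11759207704669132 0.05898673838350244
19.1 [ 0.6316 -0.0639  0.057 ] [-2.8884  0.0365  1.7341] [ 1.3033 -1.9716  0.123 ] tcp jig 0.00040809659423164413 -0.043589331740996495
```

View pics/s10.png

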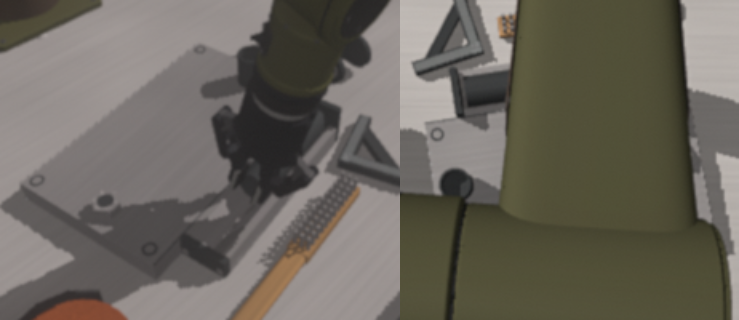

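{"name": "carry_out", "arguments": {"plan": "2.5 -0.02 0.1 0 0;2.5 -0.03 0.2 0 0;2.5 -0.05 0.3 0 0;2.5 -0.07 0.4 0 0;2.5 -0.08 0.5 0 0;2.5 -0.1 0.6 0 0"}}

```text
clock: 19.6
position: [0.6307, -0.0585, 0.057]
ee_rot: [-2.888, 0.038, 1.734]
contact_force: [1.0, -4.7, 0.1]
width: 0.293
```

{"name": "carry_out", "arguments": {"plan": "2.5 -0.01 0.05 0 0;2.5 -0.02 0.1 0 0;2.5 -0.02 0.15 0 0"}}

```text
clock: 19.85
position: [0.6305, -0.057, 0.057]
ee_rot: [-2.888, 0.038, 1.734]
contact_force: [2.2, -5.6, -0.5]
width: 0.294
```

{"name": "carry_out", "arguments": {"plan": "2.5 -0.01 0.05 0 0;2.5 -0.02 0.1 0 0"}}

```text
clock: 20.02
position: [0.6304, -0.057, 0.057]
ee_rot: [-2.888, 0.04, 1.734]
contact_force: [1.0, -8.0, 0.3]
width: 0.294
```

{"name": "carry_out", "arguments": {"plan": "2.5 -0.01 0.05 0 0;2.5 -0.02 0.1 0 0"}}

```text
clock: 20.18
position: [0.6305, -0.0569, 0.0571]
ee_rot: [-2.888, 0.042, 1.734]
contact_force: [1.7, -10.7, -0.3]
width: 0.293
```

```bash
python3 look.py s11
```

```text
scene 0.88 z 0.0384 len 0.149 centre [0.6126 0.0257] jig -0.00355528036913456 0.04792502027344246 yaw-err 0.0032660651503504112 ends y 0.12265118676454907 -0.02680114621766416
top 0.75 z 0.0378 len 0.053 centre [0.6061 0.0751] jig -0.0017554649043659484 0.09774469581726418 yaw-err 0.00043262936112942185 ends y 0.12407522594232943 0.07141416569219891
20.3833 [ 0.6304 -0.057   0.057 ] [-2.8884  0.0417  1.7339] [ 1.9814 -8.507  -1.0465] tcp jig 0.0003836875616248386 -0.03652427318255592
```

The push stalled and the force rose from 5 to about 11 N with no motion, so the end is home. Backing straight off, then up.

{"name": "carry_out", "arguments": {"plan": "2.5 0.03 -0.2 0 0;2.5 0.1 -0.6 0 0;2.5 0.25 -1.5 0 0;2.5 0.42 -2.5 0 0;2.5 0.6 -3.6 0 0;2.5 0.6 -3.6 2 0;2.5 0.6 -3.6 5 0;2.5 0.6 -3.6 8 0;2.5 0.6 -3.6 11 0;2.5 0.6 -3.6 11 0"}}

```text
clock: 21.22
position: [0.6388, -0.0922, 0.1735]
ee_rot: [-2.898, 0.04, 1.733]
contact_force: [1.2, 0.4, 0.9]
width: 0.291
```

{"name": "carry_out", "arguments": {"plan": "2.5 0 -2.5 1 0;2.5 -1 -5 2 0;2.5 -2 -7.5 3 0;2.5 -4 -9 4 0;2.5 -6 -10 4 0;2.5 -8 -11 4 0;2.5 -10 -12 4 0;2.5 -12 -13 4 0;2.5 -14 -14 4 0;2.5 -14 -14 4 0"}}

```text
clock: 22.05
position: [0.4919, -0.2327, 0.2073]
ee_rot: [-2.885, 0.037, 1.731]
contact_force: [-1.1, 0.2, 0.1]
width: 0.294
```

```bash
python3 look.py s12
python3 - <<'E'
from h import *
p,d=read_camera("scene");q,_=read_camera("top")
cv2.imwrite("pics/s13.png",np.hstack([p[::1,:400],q[:,130:512]])[:,:,::-1])
for nm in ["nut","offcut"]:
    for n,dd in (("scene",d),("top",_)):
        r=cut_out(nm,n)
        if r: print(nm,n,np.median(cloud(n,r[0]['mask'],dd),axis=0))
E
```

```text
scene 0.87 z 0.0383 len 0.149 centre [0.6127 0.0259] jig -0.0034352131737032322 0.04812440749785867 yaw-err 0.0025805473577205362 ends y 0.12279075439163835 -0.026541939395920974
top 0.68 z 0.0378 len 0.149 centre [0.614  0.0284] jig -0.0017402241672783822 0.05034054168590605 yaw-err -0.002731467101318441 ends y 0.12484046673503726 -0.02415938336322517
22.25 [ 0.4967 -0.2312  0.2069] [-2.8892  0.0376  1.7338] [ 1.212  -0.3847 -0.6229] tcp jig -0.1602437988251389 -0.1862701970843371
nut scene [ 0.52215813 -0.19440046  0.04627758]
nut top [ 0.5182371  -0.18909095  0.04579052]
offcut scene [0.48330102 0.09292439 0.06481166]
```

View pics/s13.png

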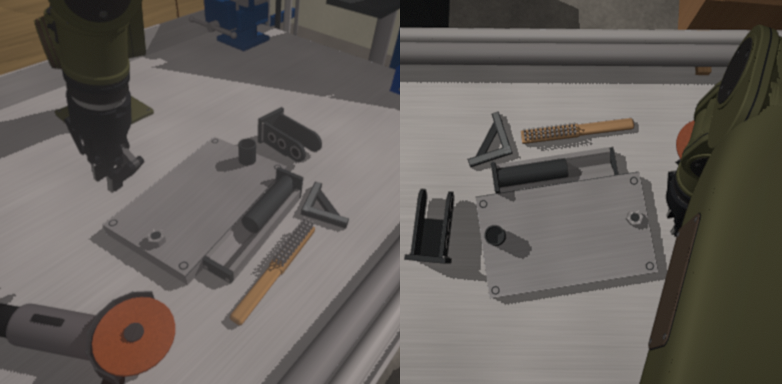

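View pics/s12.png

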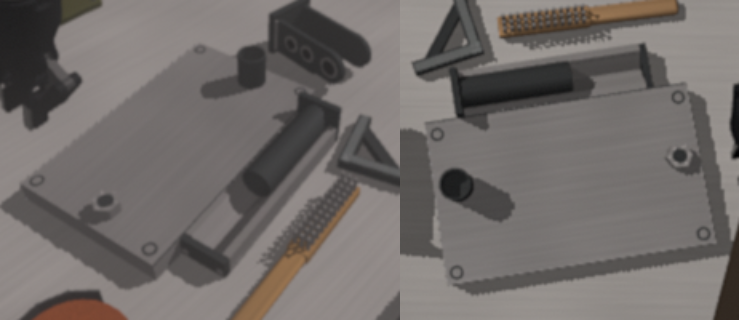

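The stub lies in the V with its end tight against the tall stop. The nut, offcut, grinder disc (133,332), brush, square and bracket show where they were, and the arm is clear. Handing in.

```bash
python3 -c "
from bench import *
print(hand_in())"
```

```text
the job is handed in; nothing more can be done
None
```

The pipe stub is in the V with its end home against the tall end stop, and I handed the job in at about 22.5 s of the 48 s allowed. I rolled it across the plate with the open fingers, then pushed its free end along the V, never gripping or lifting it.

**Last checks**
- **Stub height:** the axis is at z ≈ 0.038, as expected for a stub lying in the V.
- **Alignment:** the two cameras put it within about 0.003 rad of the V's direction.
- **End contact:** the push stalled and the force rose from about 5 N to about 11 N with no more movement. Afterwards the cameras put the stub's end at 123 mm (scene) and 125 mm (top), against 125 mm for the stop face, which is within the 2 mm calibration. Both pictures show no gap.
- **Other things:** the nut was re-measured in place by both cameras. The offcut was re-measured by the scene camera only, because the network missed it in the top view. The grinder, bracket, brush and square look unmoved in the pictures. At the end the arm was clear, with the force reading at noise level.

**What did not go as planned**
- **Squaring the stub:** it stayed about 0.2 rad askew while rolling, and straightened itself when it dropped into the V.
- **Wrist turn:** my first quarter turn ran joint 6 up to its range limit (it read 3.1406 of 3.14). The arm swung off to between the plate and the grinder, with forces of only about 1 N. It was left tilted about 0.25 rad, so I turned the other way and did the endways push with the tool still tilted.

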